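# Set out the microgreens weighing station

## Task

Set out the weighing station around the kitchen scale: the blue cup in the middle of the scale's steel platter, the yellow tin on the table midway between the scale and the purple tray, and the small orange tin centred on top of the yellow tin. Stand the red-capped jar on the table midway between the scale and the green tray, and lay the snips flat just behind the scale (the side away from its display), centred and along its back edge, about a finger's width from it. Keep the tins, jars and cup upright throughout and leave the white-capped jar where it stands.

Things in the scene. Friction and masses are not known exactly. Their poses are not given: they have to be found in the camera images.
- scale: Fixed black scale, round steel platter 92 mm across, rigid top at z 22 mm. Origin: on the table under the platter's centre; x to its back (away from the robot), y to its left. Housing x -80 to +60 mm, y -55 to +55, 16 mm high; pale display at the front, x -65. Yaw up to 0.2 rad. One tray stands at its left, the other at its right, 210 mm off along its y axis, level with the platter.
- green_tray: Small black tray of green shoots, fixed, 140 mm (x) by 100 mm (y), black rim 40 mm high, shoots up to about 60 mm. Origin: on the table under its centre. About square with the scale.
- purple_tray: Small black tray of purple shoots, fixed, otherwise the same as the green one. Origin: on the table under its centre.
- cup: Loose blue plastic cup, open at the top, round, 58 mm across at the rim and narrowing downwards, 70 mm tall, wall 3 mm, about 70 g. Origin: centre of its underside, z up.
- yellow_tin: Loose round yellow tin, closed, flat top, 60 mm across, 42 mm tall, about 130 g. Origin: centre of its underside, z up.
- orange_tin: Loose small round orange tin, closed, 44 mm across, 32 mm tall, about 80 g. Origin: centre of its underside, z up.
- red_jar: Loose round brown seed jar with a red cap, 42 mm across, 65 mm tall (cap: the top 18 mm), about 110 g. Origin: centre of its underside, z up.
- white_jar: Loose seed jar with a white cap, otherwise the same as the red-capped one; it is not to be moved. Origin: centre of its underside.
- snips: Loose closed garden snips lying flat, 130 mm long, about 100 g: orange handles, steel blades. Origin: on the table under mid-length; x along them to the blade tips (+65 mm), y across. Handles x -65 to -20, 12 mm high, 38 wide at the ends. Grip the black block with parallel sides: 22 mm wide (y), 26 long, 14 high, centre at x -10 mm. Blades 10 mm wide.
There are look-alikes about, which are no part of the job. What is shaped like the red_jar but pink or turquoise is not meant.

How it is judged:
At the end, for the whole second after the job is handed in: Cup on platter within 13 mm of centre. Yellow tin (by purple tray) and red jar (by green tray) within 15 mm of line of centres, under 120 mm from scale and tray. Orange on yellow tin within 10 mm. Snips flat, along scale's back within 0.26 rad, axis 16-52 mm off, centred to 20 mm. Upright, at rest (horizontal distance between cup and scale below 0.013 m and z of cup in the frame of scale between 0.017 and 0.027 m and x of yellow_tin in the frame of scale between -0.015 and 0.015 m and horizontal distance between each of yellow_tin, red_jar and scale below 0.12 m and horizontal distance between yellow_tin and purple_tray below 0.12 m and height (world z) of each of yellow_tin, red_jar below 0.006 m and x of red_jar in the frame of scale between -0.015 and 0.015 m and horizontal distance between red_jar and green_tray below 0.12 m and horizontal distance between orange_tin and yellow_tin below 0.01 m and z of orange_tin in the frame of yellow_tin between 0.037 and 0.047 m and x of snips in the frame of scale between 0.076 and 0.112 m and y of snips in the frame of scale between -0.02 and 0.02 m and angle between the x axis of snips and the y axis of scale, either way round below 0.26 rad and height (world z) of snips below 0.008 m and angle between snips's own z axis and vertical below 0.15 rad and angle between each of cup, yellow_tin, orange_tin, red_jar's own z axis and vertical below 0.12 rad and linear speed of each of cup, yellow_tin, orange_tin, red_jar, snips below 0.02 m/s); the robot touches nothing.
It fails at once if the white-capped jar is moved more than 25 mm (distance of white_jar from where it was at the start of the episode above 0.025 m).
It fails at once if a tin, jar or the cup is tipped over (angle between any of cup, yellow_tin, orange_tin, red_jar, white_jar's own z axis and vertical above 0.7 rad).
It also fails if it takes over 131 s, if anything falls off the work surface, if the arm or the gripper's body presses on something with over 40 N, if the wrist force passes 120 N, or if a joint passes its speed limit or range.

## Robot

A 6-joint arm with a two-finger parallel gripper is mounted at the origin on the work surface. World frame = base frame: x ahead of the robot, y to its left, z up, the work surface at z = 0. Lengths are in m, angles in rad, forces in N, time in s.
With the tool pointing down it reaches from about 0.35 to 0.975 m from the base axis. Payload 4.9 kg.
Tool frame: the origin (TCP) lies between the finger pads; the fingertips stand 14 mm ahead of it and the grasp point (between the pads) lies 5 mm behind it (manip.finger_overhang is the distance from the TCP to the fingertips, in m); z points along the fingers, y is the line along which they close (so a half turn about z gives the same grasp; the last joint's range is limited). The gripper opens to 85 mm and grips with 20 to 120 N. Pads are 22 mm wide; open, the fingers measure 114 mm over their backs; the gripper's body (76 mm by 85 mm) begins 54 mm behind the grasp point. The pads swing forward as they close: fully open they stand 13 mm farther back than shut.
Start: joints at [1.002, 0.053, 1.613, -0, 1.476, -0.119], TCP at [0.272, 0.563, 0.245] pointing down, gripper open.
Joint ranges: [-3.01, 3.01], [-1.01, 2.22], [0.06, 2.58], [-1.02, 4.17], [0.09, 2.62], [-3.14, 3.14]. Speed limits (rad/s): [2.57, 2.57, 3.14, 3.14, 3.14, 3.14].

## Interface

Orientations are given as a unit quaternion [w, x, y, z].
In Python, from plant import manip, grab_frame gives the robot as it stands.
- The arm moves only by the tool servo_tool, never from a script. Its argument "deltas" is a list that holds one entry, the list of rows, each a list of 5 numbers: the opening in per cent of the stroke, from 0 (shut) to 100 (fully open), then the shift along the world's x, y, z in m, then the turn about the world's z in degrees. A call has exactly 8 rows; each row shifts and turns the commanded pose from where the row before left it; what a row does not reach is not made up. A row lasts 1/10 s, in which the tool goes at most 50 mm and 8.59 degrees, less where a joint would pass 70% of its speed; a pose out of reach is approached as far as the arm can. A call is refused whole if a number of a shift passes 0.05 or a number of a turn 8.59, either way. A call with a gripper value outside its range is refused whole. The fingers move at their own pace and stop on an object; the grip force is fixed at half the most. Time passes only in rows, so rows that do not move let the fingers close, or fill a call up. It gives the time, the measured TCP pose, the force, the opening and the grip force at its end, in the units of the state.
- manip.state(): the state, without advancing time (a new reading comes with each control period).
- grab_frame(name): name is "side" or "top" or "wrist"; returns a dict with "pixels" (400x640x3 uint8, red, green, blue), "z_map" (400x640 float32, m along the optical axis (not along the pixel's ray), 0 where there is no reading), "fx", "fy", "cx", "cy" (pixels), "rvec" (rotation vector, rad) and "tvec" (3), from world to camera coordinates, as OpenCV has them; the wrist camera has in their place "T_tool_cam" (4x4, takes a point from camera to tool coordinates, whose origin is the TCP and whose axes are the flange's). Camera axes: x right, y down, z forward; pixel columns grow to the right and rows downward; lengths in m; the calibration is good to about 2 mm. A picture is of the moment at which its call begins: read the wrist's pose just before it.
- manip.job_done(): hands the job in; it is judged then, once.
The state is a dict: "time": time; "joint_pos": joint angles; "joint_vel": joint speeds; "joint_efforts": joint torques, N m; "tool_pos": TCP position; "tool_rot": TCP orientation; "contact_force": force on the tool from outside, world axes, zero at the start; "ft_torque": the same for the moment, N m; "gripper_width": opening from 0.0 (shut) to 1.0 (fully open); "grasp_force": force on a finger pad.
Only numpy, scipy, OpenCV 4.12 (cv2) and the standard library are available. Lean on these libraries where they do the work, as an engineer would, in place of code of your own. Each camera call takes 0.05 s, during which the arm holds its last target. There are 200 camera calls.

## Working session

There is one attempt and no reset: what is moved stays moved. The work goes in short steps, Python scripts to look and compute and a tool call to move; the robot and the scene stay as the last step left them, time stands still between calls to the robot, and variables do not carry over. Pictures are saved under pics/ and viewed, at most 14 in all, crops included, and the job is handed in when it is done.

Besides the shell and the picture viewer there is one more tool, called after ">>>" by a JSON object that holds its "api" and its "payload", one argument or row to a line. servo_tool: Moves the arm, as the interface text tells. Its arguments: {"type":"object","properties":{"deltas":{"type":"array"}},"required":["deltas"]}

```bash
mkdir -p pics; ls
python3 - <<'E'
from plant import manip, grab_frame
import cv2,numpy as np
for n in("top","side"):
    f=grab_frame(n); cv2.imwrite(f"pics/{n}0.png",f["pixels"][:,:,::-1]); np.save(f"pics/{n}0.npy",f,allow_pickle=True)
    print(n,f["fx"],f["cx"],f["cy"],f["rvec"],f["tvec"])
s=manip.state();print(s)
E
```

```text
pics
top 380.80147768670247 315.2399499845597 199.9464837964254 [ 2.19569877 -2.15323652  0.10674616] [0.0010871  0.61930902 1.03773726]
side 449.24639259496723 316.2767041376892 189.80493343431158 [ 2.35698542 -0.47109077  0.18450025] [-0.55268864  0.19117545  0.97767812]
{'time': 0.1, 'joint_pos': array([ 1.00201497e+00,  5.33012240e-02,  1.61415829e+00, -1.85590172e-05,
        1.47600015e+00, -1.18993037e-01]), 'joint_vel': array([ 0.00043805, -0.00220917, -0.00511556,  0.00068789,  0.00121414,
        0.00204244]), 'joint_efforts': array([ 8.55388225e-04, -3.94896662e+01, -3.71367109e+01, -1.21076264e-04,
        3.85542095e-03, -2.97869633e-05]), 'tool_pos': array([0.27144218, 0.56237965, 0.24417854]), 'tool_rot': array([-3.06034453e-04,  2.23002227e-01,  9.74817488e-01, -8.81964121e-04]), 'contact_force': array([-0.27023571,  0.60133496, -0.25179666]), 'ft_torque': array([ 0.05039378,  0.01820536, -0.07137847]), 'grasp_force': 0.0, 'gripper_width': 1.0015813126564144}
```

View pics/top0.png

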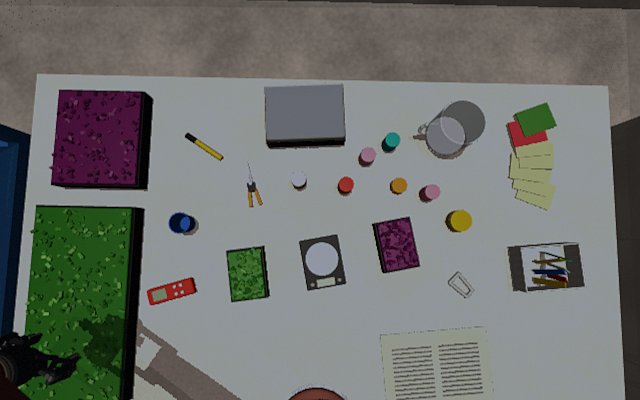

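View pics/side0.png

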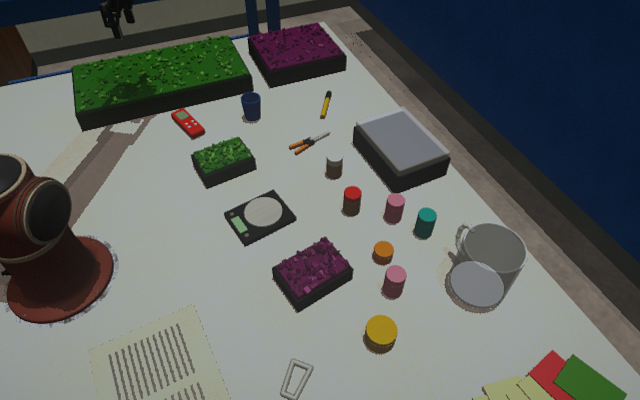

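The top view shows the scale platter at (322,259), green tray (247,274), purple tray (396,244), cup (181,223), yellow tin (459,221), orange tin (399,186), red jar (346,185), white jar (299,180) and snips (253,188). Pink and teal jars stand near the orange and red ones. The side view agrees.

```bash
cat > h.py <<'E'
import numpy as np,cv2
from scipy.spatial.transform import Rotation as R
def pose(f,s=None):
    """camera->world R,t"""
    if "rvec" in f:
        M=cv2.Rodrigues(np.array(f["rvec"],float))[0]; return M.T,-M.T@np.array(f["tvec"])
    q=s["tool_rot"]; Rt=R.from_quat([q[1],q[2],q[3],q[0]]).as_matrix(); T=np.array(f["T_tool_cam"])
    return Rt@T[:3,:3],Rt@T[:3,3]+s["tool_pos"]
def cloud(f,s=None):
    Rm,t=pose(f,s); v,u=np.mgrid[:400,:640]; z=f["z_map"]
    P=np.stack([(u-f["cx"])/f["fx"]*z,(v-f["cy"])/f["fy"]*z,z],-1)@Rm.T+t
    P[z==0]=np.nan; return P
def ray(f,uv,h,s=None):
    Rm,t=pose(f,s); uv=np.atleast_2d(uv)
    d=np.c_[(uv[:,0]-f["cx"])/f["fx"],(uv[:,1]-f["cy"])/f["fy"],np.ones(len(uv))]@Rm.T
    return t+d*((h-t[2])/d[:,2])[:,None]
def hsv(f): return cv2.cvtColor(f["pixels"],cv2.COLOR_RGB2HSV)
def topdisc(f,seed,rad,hr,sat,h,s=None):
    """mask of colour near seed, blob contour -> circle on plane h; also depth heights"""
    H=hsv(f); m=((H[...,0]>=hr[0])&(H[...,0]<=hr[1])&(H[...,1]>=sat)).astype(np.uint8)
    w=np.zeros_like(m); cv2.circle(w,seed,rad,1,-1); m&=w
    P=cloud(f,s); top=(m>0)&(abs(P[...,2]-h)<0.008)
    v,u=np.nonzero(top); 
    c,r=cv2.minEnclosingCircle(np.c_[u,v].astype(np.float32)) if len(u) else ((0,0),0)
    X=ray(f,np.c_[u,v],h,s); return X.mean(0),len(u),np.nanmax(P[m>0][:,2]),np.ptp(X,axis=0)[:2],(X.max(0)+X.min(0))[:2]/2
E
cat > m.py <<'E'
from h import *
np.set_printoptions(precision=4,suppress=True)
f=np.load("pics/top0.npy",allow_pickle=True).item(); print("cam",pose(f)[1])
for n,seed,rad,hr,sat,h in [("cup",(181,223),16,(95,130),100,.07),("yellow",(459,221),16,(20,35),100,.042),("orange",(399,186),11,(8,24),100,.032),
  ("red",(346,185),11,(0,7),100,.065),("white",(299,180),11,(0,179),0,.065)]:
    print(n,*topdisc(f,seed,rad,hr,sat,h))
P=cloud(f);H=hsv(f)
# platter
w=np.zeros((400,640),np.uint8);cv2.circle(w,(322,259),24,1,-1)
m=(w>0)&(abs(P[...,2]-.022)<.01)&(H[...,2]>110)&(H[...,1]<60); v,u=np.nonzero(m);X=ray(f,np.c_[u,v],.022);print("platter",X.mean(0),np.ptp(X,axis=0),np.nanmedian(P[m][:,2]),(X.max(0)+X.min(0))/2)
for n,seed,a,h in [("green",(247,274),32,.04),("purple",(396,244),34,.04),("scale",(322,262),36,.016)]:
    w[:]=0;cv2.circle(w,seed,a,1,-1); m=((w>0)&(H[...,2]<85)|((w>0)&(P[...,2]>.02)&(H[...,1]>90))).astype(np.uint8) 
    if n=="scale": m|=cv2.circle(np.zeros_like(w),(322,259),20,1,-1)
    m=cv2.morphologyEx(m,cv2.MORPH_CLOSE,np.ones((5,5)));m=cv2.morphologyEx(m,cv2.MORPH_OPEN,np.ones((5,5)))
    c=max(cv2.findContours(m,0,2)[0],key=cv2.contourArea); X=ray(f,c[:,0],h)
    (ctr,sz,ang)=cv2.minAreaRect((X[:,:2]*1000).astype(np.float32)); print(n,ctr,sz,ang)
# snips
w[:]=0;cv2.circle(w,(253,186),26,1,-1)
o=(w>0)&(H[...,0]<25)&(H[...,1]>110);v,u=np.nonzero(o);X=ray(f,np.c_[u,v],.012);print("handles",X.mean(0),len(u))
m=(w>0)&(H[...,2]<90);v,u=np.nonzero(m);X=ray(f,np.c_[u,v],.014);print("black",X.mean(0),np.ptp(X,axis=0),len(u))
cv2.imwrite("pics/z.png",cv2.resize(f["pixels"][150:320,215:425,::-1],None,fx=3.8,fy=3.5,interpolation=cv2.INTER_CUBIC))
E
python3 m.py
```

```text
cam [0.5183 0.0159 1.0916]
cup [0.546 0.379 0.07 ] 97 0.07521258070668346 [0.0536 0.0568] [0.5488 0.3754]
yellow [ 0.5698 -0.3884  0.042 ] 368 0.047650970135209025 [0.0555 0.0583] [ 0.5703 -0.3886]
orange [ 0.666  -0.2207  0.032 ] 183 0.0378355316339305 [0.0399 0.0422] [ 0.6657 -0.2198]
red [ 0.6612 -0.0693  0.065 ] 171 0.07197850731414879 [0.0385 0.0382] [ 0.661  -0.0695]
white [0.6748 0.0609 0.065 ] 184 0.07092815940495178 [0.0388 0.0384] [0.6749 0.0613]
platter [ 0.4524 -0.0085  0.022 ] [0.1293 0.0867 0.    ] 0.022789579605279164 [ 0.4543 -0.0074  0.022 ]
green (413.6972351074219, 193.85421752929688) (138.9030303955078, 105.22245788574219) 8.113316535949707
purple (499.4716796875, -209.4082489013672) (138.6069793701172, 105.78435516357422) 11.929155349731445
scale (447.324462890625, -10.040420532226562) (138.3088836669922, 111.43843078613281) 11.027674674987793
handles [0.6235 0.1888 0.012 ] 99
black [0.6481 0.1945 0.014 ] [0.0688 0.0446 0.    ] 81
```

View pics/z.png

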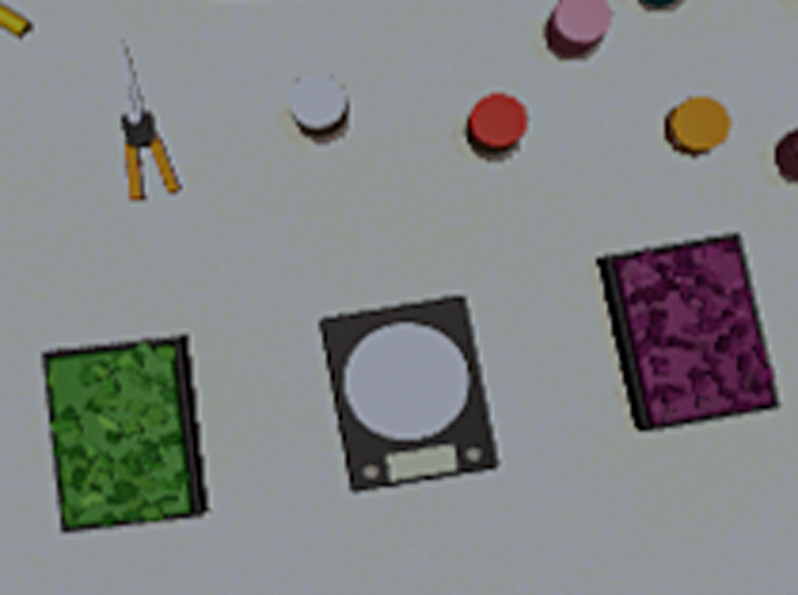

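The crop shows the scale turned about +11° with its platter at crop (407,381), the snips' block at (138,127), tip at (124,40) and handle ends around (155,195). The measurements agree: the housing and the trays' midpoint both put the scale at (0.457, -0.008), yaw 0.195. I'll do the snips first.

>>> {"api": "servo_tool", "payload": {
  "deltas": [
    [[100,0.024,-0.023,0,4.6],[100,0.024,-0.023,0,4.6],[100,0.024,-0.023,0,4.6],[100,0.024,-0.023,0,4.6],[100,0.024,-0.023,0,4.6],[100,0.024,-0.023,0,4.6],[100,0.024,-0.023,0,4.6],[100,0.024,-0.023,0,4.6]]
  ]
}}

```text
time: 0.9
tool_pos: [0.4643, 0.3776, 0.2447]
tool_rot: [-0.0, -0.098, 0.995, -0.0]
contact_force: [0.4, -0.6, 0.1]
gripper_width: 1.001
grasp_force: 0.0
```

>>> {"api": "servo_tool", "payload": {
  "deltas": [
    [[100,0.024,-0.023,0,0],[100,0.024,-0.023,0,0],[100,0.024,-0.023,0,0],[100,0.024,-0.023,0,0],[100,0.024,-0.023,-0.01,0],[100,0.012,-0.023,-0.01,0],[100,0,-0.023,-0.01,0],[100,0,0,-0.01,0]]
  ]
}}

```text
time: 1.7
tool_pos: [0.596, 0.2154, 0.2041]
tool_rot: [-0.001, -0.094, 0.996, -0.0]
contact_force: [-0.3, 0.5, 0.0]
gripper_width: 1.003
grasp_force: 0.0
```

```bash
cat > w.py <<'E'
import sys
from plant import manip, grab_frame
from h import *
np.set_printoptions(precision=4,suppress=True)
def shot(name):
    s=manip.state(); f=grab_frame("wrist"); cv2.imwrite(f"pics/{name}.png",f["pixels"][:,:,::-1]); np.save(f"pics/{name}.npy",(f,s),allow_pickle=True)
    q=s["tool_rot"]; Rt=R.from_quat([q[1],q[2],q[3],q[0]]).as_matrix()
    print("t",s["time"],s["tool_pos"],"close",np.degrees(np.arctan2(Rt[1,1],Rt[0,1])),"open",s["gripper_width"],"j",s["joint_pos"])
    return f,s
if __name__=="__main__": shot(sys.argv[1])
E
python3 w.py w1
```

```text
t 1.7 [0.596  0.2154 0.2041] close 100.8408886786153 open 1.0033732455711344 j [ 0.2297  0.1014  1.631  -0.0007  1.4105 -1.5302]
```

View pics/w1.png

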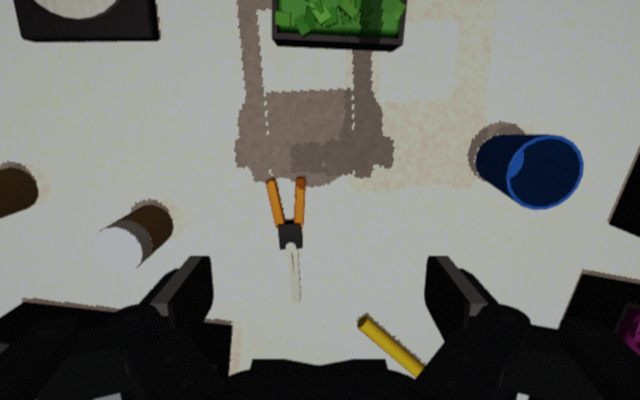

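The wrist view shows the snips with their block at (290,235), the tip near (296,300) and the handle ends near (287,182). The cup, white jar and scale are well clear.

```bash
cat > s1.py <<'E'
from h import *
np.set_printoptions(precision=4,suppress=True)
f,s=np.load("pics/w1.npy",allow_pickle=True); H=hsv(f)
w=cv2.rectangle(np.zeros((400,640),np.uint8),(262,172),(315,310),1,-1)>0
o=w&(H[...,0]<25)&(H[...,1]>130)&(H[...,2]>120); o=cv2.morphologyEx(o.astype(np.uint8),cv2.MORPH_OPEN,np.ones((3,3)))
r=[cv2.minAreaRect(ray(f,c[:,0],.012,s)[:,:2].astype(np.float32)*1000) for c in cv2.findContours(o,0,2)[0] if cv2.contourArea(c)>60]
print("handles",r, "mid",np.mean([x[0] for x in r],0))
k=(w&(H[...,2]<60)).astype(np.uint8);k[:215]=0;k[260:]=0
c=max(cv2.findContours(k,0,2)[0],key=cv2.contourArea);X=ray(f,c[:,0],.014,s)[:,:2]*1000
print("block",cv2.minAreaRect(X.astype(np.float32)))
print("tip",ray(f,[[296,302]],.006,s))
E
python3 s1.py
```

```text
handles [((627.183837890625, 180.4525909423828), (42.20951461791992, 8.037202835083008), 21.2768611907959), ((622.0872192382812, 203.07720947265625), (41.92877960205078, 8.070905685424805), 7.697320461273193)] mid [624.6355 191.7649]
block ((654.5078125, 199.8306121826172), (28.28859519958496, 21.166522979736328), 14.511764526367188)
tip [[0.7306 0.2185 0.006 ]]
```

>>> {"api": "servo_tool", "payload": {
  "deltas": [
    [[60,0.03,-0.008,-0.02,3.7],[60,0.0285,-0.0076,-0.03,0],[60,0,0,-0.04,0],[60,0,0,-0.04,0],[60,0,0,-0.03,0],[60,0,0,-0.015,0],[60,0,0,-0.01,0],[60,0,0,0,0]]
  ]
}}

```text
time: 2.55
tool_pos: [0.6538, 0.2027, 0.0197]
tool_rot: [-0.001, -0.128, 0.992, 0.0]
contact_force: [-0.8, -0.9, 0.2]
gripper_width: 0.599
grasp_force: 0.0
```

>>> {"api": "servo_tool", "payload": {
  "deltas": [
    [[60,0,0,-0.002,0],[20,0,0,0,0],[10,0,0,0,0],[0,0,0,0,0],[0,0,0,0,0],[0,0,0,0,0],[0,0,0,0,0],[0,0,0,0,0]]
  ]
}}

```text
time: 3.35
tool_pos: [0.6557, 0.2024, 0.0206]
tool_rot: [0.002, -0.128, 0.992, 0.0]
contact_force: [-0.1, -0.8, 7.5]
gripper_width: 0.241
grasp_force: 57.9
```

>>> {"api": "servo_tool", "payload": {
  "deltas": [
    [[0,0,0,0.03,0],[0,0,0,0.05,0],[0,0,0,0.03,-7],[0,-0.012,-0.02,0,-8],[0,-0.012,-0.02,0,-8],[0,-0.012,-0.02,0,-8],[0,-0.012,-0.02,0,-8],[0,-0.012,-0.02,0,-8]]
  ]
}}

```text
time: 4.15
tool_pos: [0.5933, 0.1015, 0.128]
tool_rot: [-0.0, 0.281, 0.96, -0.0]
contact_force: [-0.6, 0.3, -0.5]
gripper_width: 0.239
grasp_force: 58.6
```

>>> {"api": "servo_tool", "payload": {
  "deltas": [
    [[0,-0.012,-0.02,0,-8],[0,-0.012,-0.02,0,-8],[0,-0.012,-0.02,0,-8],[0,-0.012,-0.02,0,-8],[0,-0.01,-0.002,0,-8],[0,-0.003,0,0,-6.5],[0,0,0,0,0],[0,0,0,0,0]]
  ]
}}

```text
time: 4.95
tool_pos: [0.5332, 0.0203, 0.1283]
tool_rot: [0.0, 0.634, 0.774, 0.0]
contact_force: [-0.7, -0.3, -0.7]
gripper_width: 0.237
grasp_force: 58.5
```

```bash
python3 w.py w2
```

```text
t 4.95 [0.5332 0.0203 0.1283] close 11.364050747226935 open 0.23673206563719124 j [-0.1016 -0.0633  1.9306  0.0001  1.2741 -0.2999]
```

View pics/w2.png

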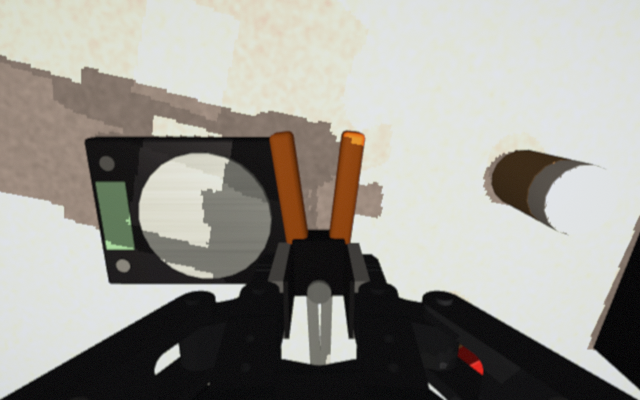

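The snips are held square in the fingers. The platter is at (204,216), so I'll use it to cross-check the scale pose.

Run:
```python
from h import *
f,s=np.load("pics/w2.npy",allow_pickle=True)
c=np.array([[138,216],[271,216],[204,152],[204,279]]);print(ray(f,c,.022,s))
e=np.array([[88,138],[110,282],[270,137]]);X=ray(f,e,.016,s);print(X);d=X[2]-X[0];print(np.degrees(np.arctan2(d[1],d[0])));d=X[0]-X[1];print(np.degrees(np.arctan2(d[1],d[0])),np.linalg.norm(d))
```

```text
[[ 0.41251766 -0.01201192  0.022     ]
 [ 0.50303633  0.00615918  0.022     ]
 [ 0.45242046  0.04133318  0.022     ]
 [ 0.46288422 -0.0512356   0.022     ]]
[[ 0.37338609  0.03419673  0.016     ]
 [ 0.39250476 -0.07115045  0.016     ]
 [ 0.49292618  0.05888769  0.016     ]]
11.670307486036723
100.28623036214456 0.10706797197375208
```

>>> {"api": "servo_tool", "payload": {
  "deltas": [
    [[0,0.016,0.002,0,0],[0,0,0,-0.04,0],[0,0,0,-0.04,0],[0,0,0,-0.015,0],[0,0,0,-0.008,0],[0,0,0,-0.004,0],[0,0,0,0,0],[0,0,0,0,0]]
  ]
}}

```text
time: 5.8
tool_pos: [0.5507, 0.0221, 0.0231]
tool_rot: [0.001, 0.634, 0.773, 0.001]
contact_force: [0.7, -0.1, -0.7]
gripper_width: 0.238
grasp_force: 58.6
```

>>> {"api": "servo_tool", "payload": {
  "deltas": [
    [[0,0,0,-0.002,0],[0,0,0,0,0],[33,0,0,0,0],[33,0,0,0,0],[33,0,0,0,0],[33,0,0,0.02,0],[33,0,0,0.04,0],[60,0,0,0.05,0]]
  ]
}}

```text
time: 6.6
tool_pos: [0.5469, 0.0224, 0.1277]
tool_rot: [-0.003, 0.635, 0.773, -0.002]
contact_force: [1.2, -0.2, 0.8]
gripper_width: 0.489
grasp_force: 0.0
```

>>> {"api": "servo_tool", "payload": {
  "deltas": [
    [[100,0.015,-0.018,0.01,0],[100,0.02,-0.02,0.02,0],[100,0.02,-0.02,0.02,0],[100,0.02,-0.02,0.02,0],[100,0.02,-0.02,0,0],[100,0.02,-0.02,0,0],[100,0,-0.01,0,0],[100,0,0,0,0]]
  ]
}}

```text
time: 7.4
tool_pos: [0.6637, -0.1068, 0.1985]
tool_rot: [-0.001, 0.635, 0.772, -0.0]
contact_force: [0.9, -0.9, -0.2]
gripper_width: 1.004
grasp_force: 0.0
```

```bash
cat >> w.py <<'E'
    # blobs of saturated colour: disc of top face on its plane
E
cat > b.py <<'E'
import sys
from w import *
# usage: b.py name h lo hi  -> blobs of hue range, enclosing circle cast to plane h
n,h,lo,hi=sys.argv[1],*map(float,sys.argv[2:5]); f,s=shot(n); H=hsv(f)
m=((H[...,0]>=lo)&(H[...,0]<=hi)&(H[...,1]>130)&(H[...,2]>70)).astype(np.uint8); m[320:]=0
m=cv2.morphologyEx(m,cv2.MORPH_OPEN,np.ones((3,3))); P=cloud(f,s)
for c in cv2.findContours(m,0,2)[0]:
    if cv2.contourArea(c)<300: continue
    k=cv2.drawContours(np.zeros_like(m),[c],-1,1,-1)>0; t=k&(abs(P[...,2]-h)<.007)
    if t.sum()<50: continue
    v,u=np.nonzero(t); X=ray(f,np.c_[u,v],h,s); (x,y),r=cv2.minEnclosingCircle((X[:,:2]*1e3).astype(np.float32))
    print("px",u.mean().round(),v.mean().round(),"centroid",X.mean(0),"circle",x,y,"diam",2*r,"z",np.nanmedian(P[t][:,2]))
E
python3 b.py w3 0.065 0 7
```

```text
t 7.4 [ 0.6637 -0.1068  0.1985] close 11.13788989905642 open 1.0040213341981425 j [-0.2701  0.1935  1.5387 -0.0001  1.4112 -0.4645]
px 328.0 142.0 centroid [ 0.6628 -0.0659  0.065 ] circle 662.873046875 -66.21842956542969 diam 40.75465393066406 z 0.06536608794611315
```

View pics/w3.png

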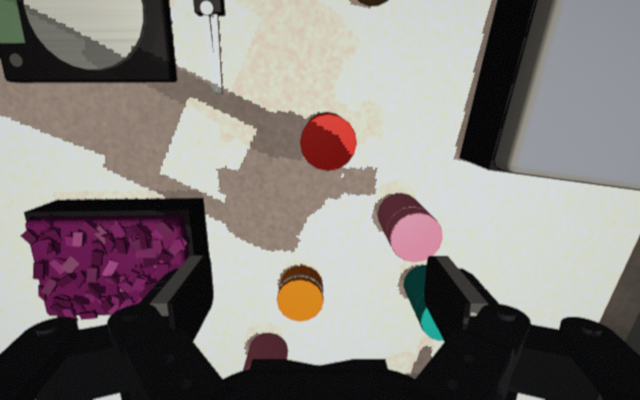

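The red cap is at (328,142), giving (0.663, -0.066), 41 mm across at the right height. The snips are visible behind the scale. Pink and teal jars clear the fingers.

>>> {"api": "servo_tool", "payload": {
  "deltas": [
    [[100,-0.001,0.021,0,0],[100,0,0.02,-0.02,0],[100,0,0,-0.04,0],[100,0,0,-0.04,0],[100,0,0,-0.04,0],[100,0,0,-0.02,0],[100,0,0,-0.008,0],[100,0,0,0,0]]
  ]
}}

```text
time: 8.25
tool_pos: [0.6618, -0.0638, 0.0302]
tool_rot: [-0.001, 0.634, 0.773, -0.001]
contact_force: [0.7, 0.5, 0.2]
gripper_width: 0.994
grasp_force: 0.0
```

>>> {"api": "servo_tool", "payload": {
  "deltas": [
    [[60,0,0,0,0],[40,0,0,0,0],[30,0,0,0,0],[20,0,0,0,0],[20,0,0,0,0],[20,0,0,0,0],[20,0,0,0,0],[20,0,0,0,0]]
  ]
}}

```text
time: 9.05
tool_pos: [0.6647, -0.0651, 0.0335]
tool_rot: [0.001, 0.635, 0.773, 0.001]
contact_force: [-0.2, 0.5, 6.9]
gripper_width: 0.478
grasp_force: 61.0
```

>>> {"api": "servo_tool", "payload": {
  "deltas": [
    [[20,0,0,0.03,0],[20,0,0,0.04,0],[20,-0.0285,0.02,0.02,0],[20,-0.0285,0.02,0,0],[20,-0.0285,0.02,0,0],[20,-0.0285,0.02,0,0],[20,-0.0285,0.02,0,0],[20,-0.0285,0.02,0,0]]
  ]
}}

```text
time: 9.85
tool_pos: [0.4907, 0.0559, 0.1209]
tool_rot: [-0.0, 0.635, 0.773, -0.0]
contact_force: [0.3, 0.1, -0.4]
gripper_width: 0.479
grasp_force: 61.0
```

>>> {"api": "servo_tool", "payload": {
  "deltas": [
    [[20,-0.0285,0.02,0,0],[20,-0.0285,0.022,0,0],[20,0,0,0,0],[20,0,0,0,0],[20,0,0,0,0],[20,0,0,0,0],[20,0,0,0,0],[20,0,0,0,0]]
  ]
}}

```text
time: 10.65
tool_pos: [0.4356, 0.0969, 0.1213]
tool_rot: [-0.0, 0.635, 0.773, -0.0]
contact_force: [-0.5, 0.2, -0.9]
gripper_width: 0.479
grasp_force: 61.1
```

>>> {"api": "servo_tool", "payload": {
  "deltas": [
    [[20,0,0,-0.03,0],[20,0,0,-0.03,0],[20,0,0,-0.015,0],[20,0,0,-0.006,0],[20,0,0,-0.004,0],[20,0,0,-0.002,0],[20,0,0,0,0],[20,0,0,0,0]]
  ]
}}

```text
time: 11.45
tool_pos: [0.436, 0.0973, 0.0352]
tool_rot: [0.001, 0.635, 0.773, 0.001]
contact_force: [-0.5, 0.3, -1.2]
gripper_width: 0.479
grasp_force: 61.1
```

>>> {"api": "servo_tool", "payload": {
  "deltas": [
    [[20,0,0,-0.002,0],[20,0,0,0,0],[50,0,0,0,0],[70,0,0,0,0],[85,0,0,0,0],[85,0,0,0,0],[85,0,0,0.04,0],[85,0,0,0.05,0]]
  ]
}}

```text
time: 12.25
tool_pos: [0.4326, 0.097, 0.1202]
tool_rot: [-0.003, 0.635, 0.773, -0.003]
contact_force: [1.0, -0.5, -0.4]
gripper_width: 0.849
grasp_force: 0.0
```

>>> {"api": "servo_tool", "payload": {
  "deltas": [
    [[100,0,0,0.05,0],[100,0.01,-0.035,0.03,0],[100,0.01,-0.04,0,0],[100,0.01,-0.04,0,0],[100,0.01,-0.04,0,0],[100,0.01,-0.04,0,0],[100,0.01,-0.04,0,0],[100,0.01,-0.04,0,0]]
  ]
}}

```text
time: 13.05
tool_pos: [0.5053, -0.1795, 0.2021]
tool_rot: [-0.0, 0.635, 0.773, 0.0]
contact_force: [0.6, -0.4, -0.0]
gripper_width: 1.0
grasp_force: 0.0
```

>>> {"api": "servo_tool", "payload": {
  "deltas": [
    [[100,0.01,-0.04,0,0],[100,0.01,-0.04,0,0],[100,0.01,-0.04,0,0],[100,0.01,-0.04,0,0],[100,0.01,-0.04,0,0],[100,0.01,-0.04,0,0],[100,0.009,-0.012,0,0],[100,0,0,0,0]]
  ]
}}

```text
time: 13.85
tool_pos: [0.5743, -0.4317, 0.2013]
tool_rot: [-0.0, 0.635, 0.772, -0.0]
contact_force: [-0.8, 0.5, -0.3]
gripper_width: 1.001
grasp_force: 0.0
```

```bash
python3 b.py w4 0.042 20 35
```

```text
t 13.85 [ 0.5743 -0.4317  0.2013] close 11.120207338212452 open 1.001283685911681 j [-0.748   0.295   1.4147 -0.      1.4326 -0.9421]
px 325.0 131.0 centroid [ 0.5713 -0.3857  0.042 ] circle 571.3959350585938 -386.1092224121094 diam 58.81850814819336 z 0.04242133189411401
```

>>> {"api": "servo_tool", "payload": {
  "deltas": [
    [[100,-0.003,0.023,0,0],[100,0,0.023,-0.02,0],[100,0,0,-0.04,0],[100,0,0,-0.04,0],[100,0,0,-0.04,0],[100,0,0,-0.025,0],[100,0,0,-0.012,0],[100,0,0,0,0]]
  ]
}}

```text
time: 14.7
tool_pos: [0.5699, -0.3819, 0.0233]
tool_rot: [-0.002, 0.634, 0.773, 0.0]
contact_force: [0.6, 0.4, 0.8]
gripper_width: 1.0
grasp_force: 0.0
```

>>> {"api": "servo_tool", "payload": {
  "deltas": [
    [[80,0,0,0,0],[70,0,0,0,0],[60,0,0,0,0],[45,0,0,0,0],[45,0,0,0,0],[45,0,0,0,0],[45,0,0,0,0],[45,0,0,0,0]]
  ]
}}

```text
time: 15.5
tool_pos: [0.5729, -0.3851, 0.0286]
tool_rot: [0.002, 0.635, 0.773, -0.0]
contact_force: [0.7, 1.5, 7.1]
gripper_width: 0.682
grasp_force: 65.4
```

>>> {"api": "servo_tool", "payload": {
  "deltas": [
    [[45,0,0,0.03,0],[45,0,0,0.05,0],[45,0,0,0.04,0],[45,-0.012,0.035,0,0],[45,-0.012,0.035,0,0],[45,-0.012,0.035,0,0],[45,-0.012,0.035,0,0],[45,-0.012,0.035,0,0]]
  ]
}}

```text
time: 16.3
tool_pos: [0.5106, -0.2075, 0.1456]
tool_rot: [0.0, 0.635, 0.773, 0.0]
contact_force: [0.3, -0.4, -1.3]
gripper_width: 0.687
grasp_force: 64.9
```

>>> {"api": "servo_tool", "payload": {
  "deltas": [
    [[45,-0.012,0.035,0,0],[45,-0.012,0.035,0,0],[45,-0.0115,0.031,0,0],[45,0,0,-0.03,0],[45,0,0,-0.03,0],[45,0,0,0,0],[45,0,0,0,0],[45,0,0,0,0]]
  ]
}}

```text
time: 17.1
tool_pos: [0.477, -0.1084, 0.0873]
tool_rot: [0.001, 0.635, 0.773, 0.001]
contact_force: [0.4, -0.1, -1.3]
gripper_width: 0.681
grasp_force: 64.9
```

```bash
python3 w.py w5
```

```text
t 17.1 [ 0.477  -0.1084  0.0873] close 11.208456271614766 open 0.6809856785476037 j [-0.3759 -0.1225  2.0608  0.0001  1.2002 -0.5715]
```

View pics/w5.png

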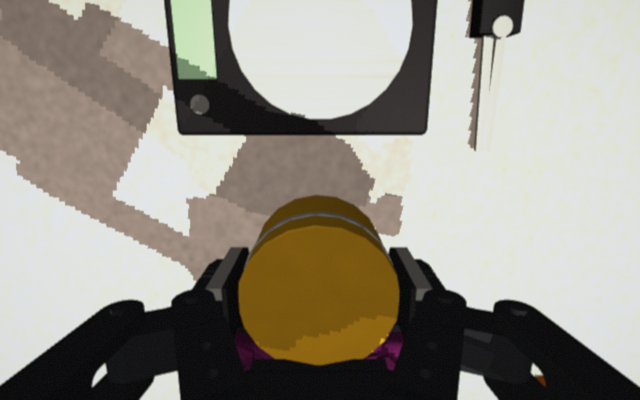

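The tin is held upright and sits in line with the platter centre (both at column 320), so I'll lower it.

>>> {"api": "servo_tool", "payload": {
  "deltas": [
    [[45,0,0,-0.03,0],[45,0,0,-0.015,0],[45,0,0,-0.008,0],[45,0,0,-0.004,0],[45,0,0,-0.002,0],[45,0,0,0,0],[45,0,0,0,0],[45,0,0,0,0]]
  ]
}}

```text
time: 17.95
tool_pos: [0.4771, -0.1083, 0.0286]
tool_rot: [0.001, 0.635, 0.773, 0.0]
contact_force: [-3.5, 1.6, 5.4]
gripper_width: 0.683
grasp_force: 65.6
```

>>> {"api": "servo_tool", "payload": {
  "deltas": [
    [[80,0,0,0,0],[95,0,0,0,0],[95,0,0,0,0],[95,0,0,0,0],[95,0,0,0.04,0],[95,0,0,0.05,0],[95,0,0,0.05,0],[95,0.02,-0.014,0.03,0]]
  ]
}}

```text
time: 18.75
tool_pos: [0.4963, -0.1214, 0.2009]
tool_rot: [0.003, 0.634, 0.773, 0.001]
contact_force: [0.6, -0.2, -0.5]
gripper_width: 0.953
grasp_force: 0.0
```

>>> {"api": "servo_tool", "payload": {
  "deltas": [
    [[100,0.025,-0.02,0,0],[100,0.025,-0.02,0,0],[100,0.025,-0.02,0,0],[100,0.025,-0.02,0,0],[100,0.025,-0.02,0,0],[100,0.025,-0.02,0,0],[100,0.02,-0.02,0,0],[100,0,0,0,0]]
  ]
}}

```text
time: 19.55
tool_pos: [0.667, -0.2639, 0.1953]
tool_rot: [0.0, 0.635, 0.772, -0.0]
contact_force: [0.4, -0.4, 0.6]
gripper_width: 0.998
grasp_force: 0.0
```

```bash
python3 b.py w6 0.032 8 24
```

```text
t 19.55 [ 0.667  -0.2639  0.1953] close 11.141989484688173 open 0.9982208310640984 j [-0.4803  0.2963  1.4233 -0.0004  1.4219 -0.6747]
px 330.0 132.0 centroid [ 0.6678 -0.2184  0.032 ] circle 667.9646606445312 -218.71710205078125 diam 42.89922332763672 z 0.032408607787985044
```

>>> {"api": "servo_tool", "payload": {
  "deltas": [
    [[100,0.001,0.023,0,0],[100,0,0.0225,-0.02,0],[100,0,0,-0.04,0],[100,0,0,-0.04,0],[100,0,0,-0.04,0],[100,0,0,-0.023,0],[100,0,0,-0.01,0],[100,0,0,0,0]]
  ]
}}

```text
time: 20.4
tool_pos: [0.6653, -0.2144, 0.0219]
tool_rot: [-0.002, 0.634, 0.773, -0.0]
contact_force: [-0.2, -0.5, 0.9]
gripper_width: 1.0
grasp_force: 0.0
```

>>> {"api": "servo_tool", "payload": {
  "deltas": [
    [[70,0,0,0,0],[50,0,0,0,0],[40,0,0,0,0],[25,0,0,0,0],[25,0,0,0,0],[25,0,0,0,0],[25,0,0,0,0],[25,0,0,0,0]]
  ]
}}

```text
time: 21.2
tool_pos: [0.6684, -0.217, 0.026]
tool_rot: [0.002, 0.635, 0.773, 0.001]
contact_force: [-1.2, -0.8, 5.9]
gripper_width: 0.492
grasp_force: 61.6
```

>>> {"api": "servo_tool", "payload": {
  "deltas": [
    [[25,0,0,0.03,0],[25,0,0,0.05,0],[25,0,0,0.05,0],[25,-0.03,0.01,0.035,0],[25,-0.03,0.01,0,0],[25,-0.03,0.01,0,0],[25,-0.03,0.01,0,0],[25,-0.03,0.01,0,0]]
  ]
}}

```text
time: 22.0
tool_pos: [0.5153, -0.1659, 0.1883]
tool_rot: [-0.0, 0.635, 0.773, -0.0]
contact_force: [-0.0, -0.5, 0.4]
gripper_width: 0.493
grasp_force: 61.0
```

>>> {"api": "servo_tool", "payload": {
  "deltas": [
    [[25,-0.03,0.01,0,0],[25,-0.0115,0.002,0,0],[25,0,0,0,0],[25,0,0,0,0],[25,0,0,0,0],[25,0,0,0,0],[25,0,0,0,0],[25,0,0,0,0]]
  ]
}}

```text
time: 22.8
tool_pos: [0.4755, -0.1543, 0.1882]
tool_rot: [-0.0, 0.635, 0.773, -0.0]
contact_force: [0.2, 0.0, -1.1]
gripper_width: 0.492
grasp_force: 61.0
```

```bash
python3 b.py w7 0.042 20 35
```

```text
t 22.8 [ 0.4755 -0.1543  0.1882] close 11.232791322237812 open 0.4924243527392883 j [-0.4629 -0.2106  1.9579  0.      1.3947 -0.6589]
px 333.0 135.0 centroid [ 0.478  -0.1089  0.042 ] circle 477.93878173828125 -109.70875549316406 diam 58.76918029785156 z 0.04240637371543193
```

View pics/w7.png

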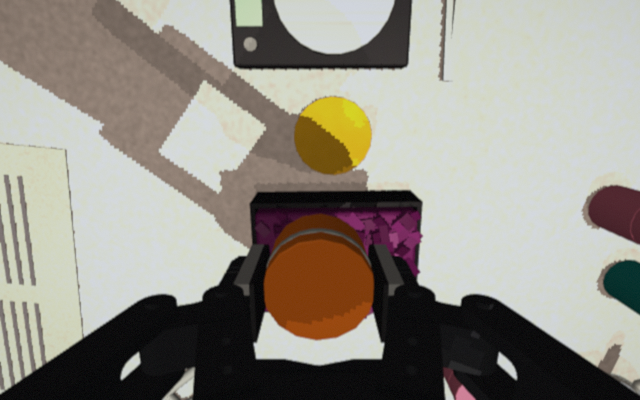

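The yellow tin stands at (333,135), giving (0.478, -0.109). The orange tin is held upright.

>>> {"api": "servo_tool", "payload": {
  "deltas": [
    [[25,0.0025,0.023,0,0],[25,0,0.023,0,0],[25,0,0,-0.04,0],[25,0,0,-0.04,0],[25,0,0,-0.025,0],[25,0,0,-0.01,0],[25,0,0,-0.002,0],[25,0,0,0,0]]
  ]
}}

```text
time: 23.65
tool_pos: [0.4786, -0.1087, 0.0724]
tool_rot: [0.001, 0.635, 0.773, 0.0]
contact_force: [0.0, -0.3, -0.5]
gripper_width: 0.492
grasp_force: 61.1
```

>>> {"api": "servo_tool", "payload": {
  "deltas": [
    [[25,0,0,-0.001,0],[25,0,0,0,0],[25,0,0,0,0],[25,0,0,0,0],[25,0,0,0,0],[25,0,0,0,0],[25,0,0,0,0],[25,0,0,0,0]]
  ]
}}

```text
time: 24.45
tool_pos: [0.4777, -0.1082, 0.0702]
tool_rot: [-0.0, 0.635, 0.773, -0.0]
contact_force: [-0.0, 0.1, -0.9]
gripper_width: 0.49
grasp_force: 61.1
```

Down 2 mm more, release gently, lift.

>>> {"api": "servo_tool", "payload": {
  "deltas": [
    [[25,0,0,-0.001,0],[25,0,0,-0.001,0],[25,0,0,0,0],[60,0,0,0,0],[70,0,0,0,0],[70,0,0,0,0],[70,0,0,0.03,0],[70,0,0,0.05,0]]
  ]
}}

```text
time: 25.25
tool_pos: [0.4748, -0.1072, 0.1451]
tool_rot: [-0.004, 0.635, 0.773, -0.001]
contact_force: [1.5, -0.5, -0.6]
gripper_width: 0.698
grasp_force: 0.0
```

>>> {"api": "servo_tool", "payload": {
  "deltas": [
    [[100,0,0,0.05,0],[100,0,0.03,0.04,0],[100,0.01,0.045,0,0],[100,0.01,0.045,0,0],[100,0.01,0.045,0,0],[100,0.01,0.045,0,0],[100,0.01,0.045,0,0],[100,0.01,0.045,0,0]]
  ]
}}

```text
time: 26.05
tool_pos: [0.5378, 0.1937, 0.2385]
tool_rot: [0.0, 0.634, 0.773, 0.0]
contact_force: [-0.3, -1.7, 0.6]
gripper_width: 0.999
grasp_force: 0.0
```

Run:
```python
from plant import *
import numpy as np
f=grab_frame("top");np.save("pics/top1.npy",f,allow_pickle=True)
from h import *
np.set_printoptions(precision=4,suppress=True)
print("orange",*topdisc(f,(366,253),40,(8,24),100,.074)); print("yellow",*topdisc(f,(366,253),40,(22,35),100,.042));print("red",*topdisc(f,(285,267),25,(0,7),100,.065))
cv2.imwrite("pics/t1.png",cv2.resize(f["pixels"][150:320,215:425,::-1],None,fx=3.8,fy=3.5,interpolation=cv2.INTER_CUBIC))
print(manip.state()["tool_pos"])
```

```text
orange [ 0.4776 -0.1123  0.074 ] 211 0.07970531850061069 [0.0397 0.0425] [ 0.4775 -0.1133]
yellow [ 0.4776 -0.1059  0.042 ] 126 0.078489479662611 [0.0545 0.0576] [ 0.4775 -0.1133]
red [0.4368 0.0928 0.065 ] 192 0.07007134855038322 [0.0396 0.0377] [0.4363 0.0931]
[0.5382 0.1993 0.2383]
```

View pics/t1.png

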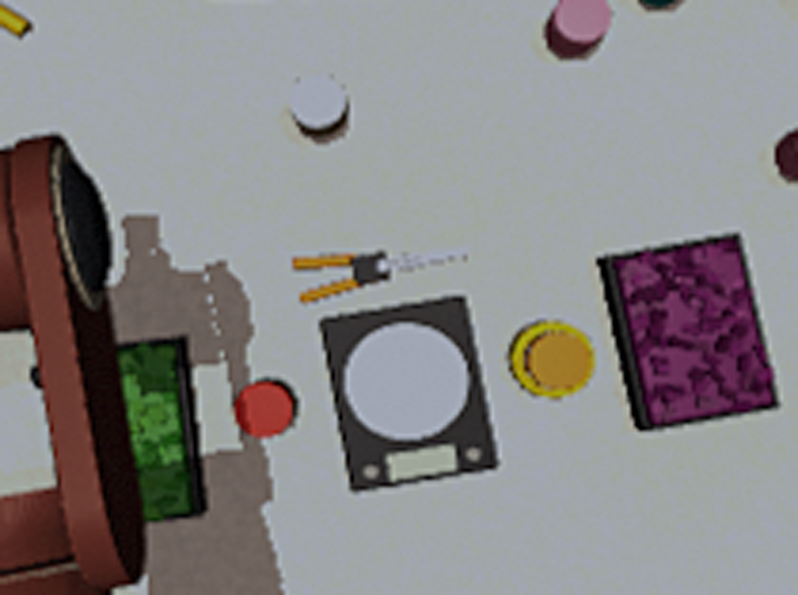

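The crop shows the orange tin at (560,360), centred on the yellow one. The red jar is at (265,408) between tray and scale, and the snips lie parallel behind the scale with their block at (371,267). The cup is next.

>>> {"api": "servo_tool", "payload": {
  "deltas": [
    [[100,0.004,0.03,0,0],[100,0.004,0.03,0,0],[100,0.002,0.03,0,0],[100,0,0.03,0,0],[100,0,0.012,0,0],[100,0,0,0,0],[100,0,0,0,0],[100,0,0,0,0]]
  ]
}}

```text
time: 26.9
tool_pos: [0.5479, 0.3225, 0.2383]
tool_rot: [0.0, 0.635, 0.773, -0.0]
contact_force: [0.1, 0.4, -0.5]
gripper_width: 0.999
grasp_force: 0.0
```

```bash
cat > c.py <<'E'
from w import *
f,s=shot("w8");H=hsv(f);m=((H[...,0]>=95)&(H[...,0]<=130)&(H[...,1]>130)&(H[...,2]>40)).astype(np.uint8);m[330:]=0
P=cloud(f,s);t=(m>0)&(P[...,2]>.064);v,u=np.nonzero(t);X=ray(f,np.c_[u,v],.07,s)
print(u.mean(),v.mean(),cv2.minEnclosingCircle((X[:,:2]*1e3).astype(np.float32)),np.nanmax(P[m>0][:,2]),len(u))
E
python3 c.py
```

```text
t 26.9 [0.5479 0.3225 0.2383] close 11.158873063299351 open 0.9985107317615627 j [ 0.4153  0.0822  1.5937 -0.0004  1.4659  0.2205]
332.9014423076923 115.0829326923077 ((548.5150146484375, 380.1455383300781), 28.231624603271484) 0.07238150781724967 832
```

View pics/w8.png

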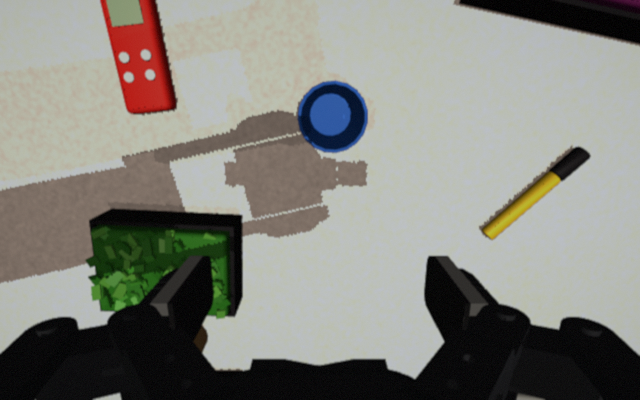

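The cup's rim is at (333,115), giving (0.5485, 0.380), 56 mm across, with clear space all round.

>>> {"api": "servo_tool", "payload": {
  "deltas": [
    [[100,0.001,0.03,0,0],[100,0,0.0275,-0.02,0],[100,0,0,-0.045,0],[100,0,0,-0.045,0],[100,0,0,-0.045,0],[100,0,0,-0.025,0],[100,0,0,-0.013,0],[100,0,0,0,0]]
  ]
}}

```text
time: 27.75
tool_pos: [0.5478, 0.3799, 0.0433]
tool_rot: [-0.001, 0.635, 0.773, -0.002]
contact_force: [-0.5, 0.5, -0.2]
gripper_width: 1.001
grasp_force: 0.0
```

>>> {"api": "servo_tool", "payload": {
  "deltas": [
    [[80,0,0,0,0],[70,0,0,0,0],[60,0,0,0,0],[45,0,0,0,0],[35,0,0,0,0],[35,0,0,0,0],[35,0,0,0,0],[35,0,0,0,0]]
  ]
}}

```text
time: 28.55
tool_pos: [0.5503, 0.3822, 0.0489]
tool_rot: [0.001, 0.634, 0.773, 0.002]
contact_force: [-2.0, -1.1, 5.2]
gripper_width: 0.658
grasp_force: 62.7
```

>>> {"api": "servo_tool", "payload": {
  "deltas": [
    [[35,0,0,0.03,0],[35,0,0,0.05,0],[35,0,0,0.05,0],[35,-0.009,-0.037,0,0],[35,-0.009,-0.04,0,0],[35,-0.009,-0.04,0,0],[35,-0.009,-0.04,0,0],[35,-0.009,-0.04,0,0]]
  ]
}}

```text
time: 29.35
tool_pos: [0.5037, 0.183, 0.1767]
tool_rot: [0.001, 0.634, 0.773, 0.001]
contact_force: [0.7, -0.5, -0.1]
gripper_width: 0.653
grasp_force: 63.7
```

>>> {"api": "servo_tool", "payload": {
  "deltas": [
    [[35,-0.009,-0.04,0,0],[35,-0.009,-0.04,0,0],[35,-0.009,-0.04,0,0],[35,-0.01,-0.04,0,0],[35,-0.01,-0.03,0,0],[35,0,0,0,0],[35,0,0,0,0],[35,0,0,0,0]]
  ]
}}

```text
time: 30.15
tool_pos: [0.4572, -0.0052, 0.176]
tool_rot: [0.001, 0.634, 0.773, 0.001]
contact_force: [0.0, -0.5, -0.6]
gripper_width: 0.654
grasp_force: 63.7
```

```bash
python3 w.py w9
```

```text
t 30.15 [ 0.4572 -0.0052  0.176 ] close 11.269698132720054 open 0.6541722842279974 j [-0.1747 -0.3166  2.0645  0.0004  1.3922 -0.3714]
```

View pics/w9.png

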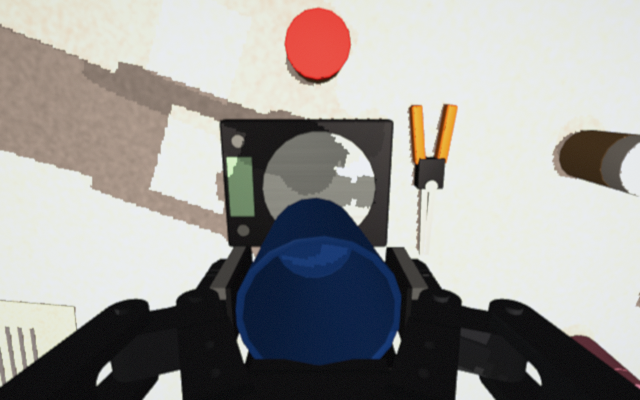

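The cup is held upright. The platter's left, right and top edges are at columns 263 and 376 and row 131, which gives one more check of its centre.

Run:
```python
from h import *
np.set_printoptions(precision=4,suppress=True)
f,s=np.load("pics/w9.npy",allow_pickle=True)
X=ray(f,[[263,187],[376,187],[319,131],[319.5,187.5]],.022,s);print(X,np.linalg.norm(X[0]-X[1]))
S=X[3,:2];a=.196;M=np.array([[np.cos(a),np.sin(a)],[-np.sin(a),np.cos(a)]])
for n,p,h in(("red",[318,44],.065),("blockc",[430,173],.014),("h1",[416,106],.012),("h2",[449,106],.012)): print(n,M@(ray(f,[p],h,s)[0,:2]-S))
```

```text
[[ 0.4133 -0.0125  0.022 ]
 [ 0.5038  0.0055  0.022 ]
 [ 0.4494  0.0405  0.022 ]
 [ 0.4587 -0.004   0.022 ]] 0.09227822038417348
red [-0.0013  0.1023]
blockc [0.0919 0.0105]
h1 [0.0768 0.0643]
h2 [0.1031 0.0643]
```

Snips and jar are on target in the scale frame. I'll lower the cup with a 2 mm shift.

>>> {"api": "servo_tool", "payload": {
  "deltas": [
    [[35,0.002,0.002,-0.03,0],[35,0,0,-0.04,0],[35,0,0,-0.02,0],[35,0,0,-0.008,0],[35,0,0,-0.004,0],[35,0,0,-0.001,0],[35,0,0,0,0],[35,0,0,0,0]]
  ]
}}

```text
time: 31.0
tool_pos: [0.4598, -0.0039, 0.0737]
tool_rot: [0.001, 0.634, 0.773, 0.001]
contact_force: [0.2, 0.5, -0.9]
gripper_width: 0.654
grasp_force: 63.8
```

>>> {"api": "servo_tool", "payload": {
  "deltas": [
    [[35,0,0,-0.001,0],[35,0,0,0,0],[35,0,0,0,0],[35,0,0,0,0],[35,0,0,0,0],[35,0,0,0,0],[35,0,0,0,0],[35,0,0,0,0]]
  ]
}}

```text
time: 31.8
tool_pos: [0.4587, -0.0038, 0.0713]
tool_rot: [-0.0, 0.635, 0.773, -0.0]
contact_force: [-0.4, -0.3, -0.7]
gripper_width: 0.655
grasp_force: 63.8
```

>>> {"api": "servo_tool", "payload": {
  "deltas": [
    [[35,0,0,-0.001,0],[35,0,0,0,0],[35,0,0,0,0],[80,0,0,0,0],[90,0,0,0,0],[90,0,0,0,0],[90,0,0,0,0],[90,0,0,0.03,0]]
  ]
}}

```text
time: 32.6
tool_pos: [0.4552, -0.0032, 0.0962]
tool_rot: [-0.004, 0.635, 0.773, -0.002]
contact_force: [0.2, 0.4, -0.8]
gripper_width: 0.899
grasp_force: 0.0
```

>>> {"api": "servo_tool", "payload": {
  "deltas": [
    [[100,0,0,0.05,0],[100,0,0,0.05,0],[100,0,-0.04,0.03,0],[100,0,-0.05,0,0],[100,0,-0.05,0,0],[100,0,-0.05,0,0],[100,0,-0.05,0,0],[100,0,-0.05,0,0]]
  ]
}}

```text
time: 33.4
tool_pos: [0.4583, -0.2958, 0.2302]
tool_rot: [0.0, 0.635, 0.773, 0.0]
contact_force: [0.7, -0.1, 0.2]
gripper_width: 1.004
grasp_force: 0.0
```

>>> {"api": "servo_tool", "payload": {
  "deltas": [
    [[100,0,-0.04,0,0],[100,0,-0.04,0,0],[100,0,0,0,0],[100,0,0,0,0],[100,0,0,0,0],[100,0,0,0,0],[100,0,0,0,0],[100,0,0,0,0]]
  ]
}}

```text
time: 34.2
tool_pos: [0.459, -0.373, 0.2305]
tool_rot: [0.0, 0.634, 0.773, 0.0]
contact_force: [1.0, 1.0, 1.0]
gripper_width: 1.002
grasp_force: 0.0
```

Run:
```python
from plant import *
from h import *
np.set_printoptions(precision=4,suppress=True)
f=grab_frame("top")
print("cup",*topdisc(f,(322,257),30,(95,130),100,.092));print("white",*topdisc(f,(299,180),11,(0,179),0,.065))
print("orange",*topdisc(f,(366,253),20,(8,24),100,.074));print("red",*topdisc(f,(285,267),25,(0,7),100,.065))
cv2.imwrite("pics/t2.png",cv2.resize(f["pixels"][150:320,215:425,::-1],None,fx=3.8,fy=3.5,interpolation=cv2.INTER_CUBIC))
```

```text
cup [ 0.4517 -0.0086  0.092 ] 88 0.09981142175483981 [0.0542 0.0548] [ 0.4557 -0.0086]
white [0.6748 0.0611 0.065 ] 184 0.07020257999698476 [0.0388 0.0384] [0.6749 0.0613]
orange [ 0.4777 -0.1122  0.074 ] 213 0.08035171959160792 [0.0397 0.0424] [ 0.4775 -0.1133]
red [0.4369 0.0926 0.065 ] 191 0.0701213980404134 [0.0396 0.0376] [0.4363 0.093 ]
```

View pics/t2.png

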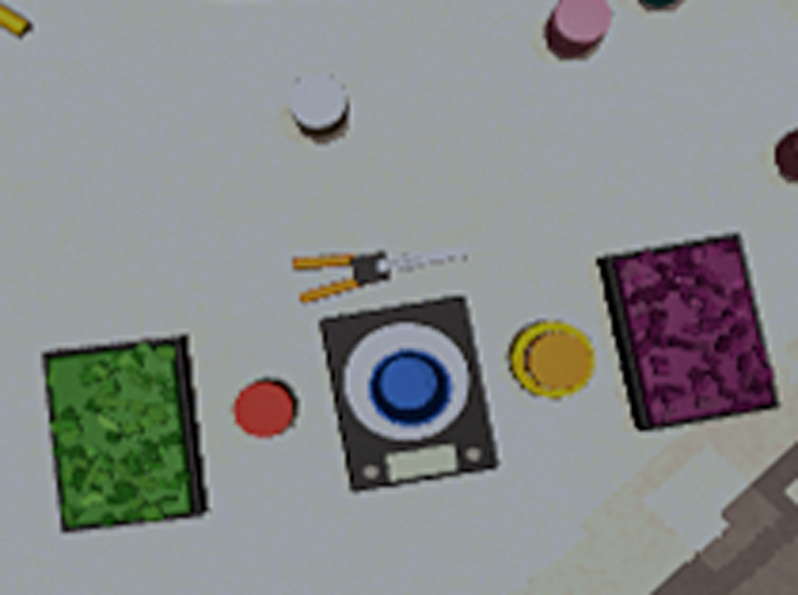

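The layout matches the task: the cup at (410,387) is centred on the platter, and the tins, jar and snips are in place. The white jar hasn't moved.

```bash
python3 -c "
from plant import manip
print(manip.job_done())"
```

```text
the job is handed in; nothing more can be done
None
```

The weighing station is set out and handed in: my last top view showed the cup, tins, red jar and snips in their places and the white jar unmoved, but the hand-in reported no verdict.

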